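Set the porch-light timer to its green stud

ROBOT

A 6-joint arm with a two-finger parallel gripper is mounted at the origin on the work surface. World frame = base frame: x ahead of the robot, y to its left, z up, the work surface at z = 0. Lengths are in mm, angles in rad, forces in N, time in s.
With the tool pointing down it reaches from about 400 to 925 mm from the base axis. Payload 12.5 kg.
Tool frame: the origin (TCP) lies on the centre line of the jaws, within the pads' length; the fingertips stand 14 mm ahead of it and the grasp point (between the pads) lies 5 mm behind it; z points along the fingers, y is the line along which they close (so a half turn about z gives the same grasp; the last joint's range is limited). The gripper opens to 95 mm and grips with 3 to 60 N. Pads are 20 mm wide; open, the fingers measure 119 mm over their backs; the gripper's body (75 mm by 180 mm) begins 59 mm behind the grasp point.
Start: joints at [-1.429, 0.491, 1.559, -0, 1.092, -0.106], TCP at [153.317, -605.92, 228.661] pointing down, gripper open.
Joint ranges: [-3.1, 3.1], [-0.84, 2.19], [0.05, 2.79], [-1.13, 4.28], [0.06, 2.93], [-2.69, 2.69]. Speed limits (rad/s): [2.22, 2.22, 2.79, 3.14, 3.14, 3.14].

INTERFACE

Orientations are given as [roll, pitch, yaw] about the fixed x, y, z axes, in that order (R = Rz(yaw) Ry(pitch) Rx(roll)).
In Python, from rig import robot, eyes, sign_off gives the robot as it stands (robot), with the cameras (eyes) and the job as plain functions.
- The arm moves only by the tool nudge_tcp, called after "Request:" by a JSON object that holds its "method" and its "body". Schema: {"type":"object","properties":{"motion":{"type":"string"},"aperture":{"type":"number"},"only":{"type":"string"},"quiet":{"type":"boolean"},"lines":{"type":"string"}},"required":["motion"],"additionalProperties":false}. motion is a string of 1 to 8 rows, parted by a bar, with the numbers parted by commas; each row has 6 numbers: dx, dy, dz in mm, then a rotation vector rx, ry, rz in rad; each row is the pose to reach, as a shift and turn from the pose commanded when the call began, along the tool's axes at that moment; what a row does not reach only later rows make up. A row lasts 1/12 s, in which the tool goes at most 41.7 mm and 0.125 rad, less where a joint would pass 70% of its speed; a pose out of reach is approached as far as the arm can. aperture is the finger opening in mm, set as the call begins (left out keeps the last). The fingers move at their own pace and stop on an object; the grip force is fixed at half the most. Time passes only in rows, so rows that do not move let the fingers close. The tool returns the time, the measured TCP pose, the force, the opening and the grip force at its end. only (a regular expression) keeps the lines of the reply that match it, lines (a string "A,B") keeps lines A to B, and quiet returns only ok. Input that does not fit is refused with a message, and nothing moves.
- robot.state(): the state, without advancing time (a new reading comes with each control period).
- eyes.camera(name): name is "scene" or "side" or "wrist"; returns a dict with "pixels" (384x512x3 uint8, red, green, blue), "fx", "fy", "cx", "cy" (pixels), "position" and "rotation" of the camera in the world. Camera axes: x right, y up, looking along -z (the intrinsics and any distortion apply to the point x, -y, -z); pixel columns grow to the right and rows downward; lengths in mm; the calibration is good to about 2 mm. The wrist camera is an equidistant fisheye: a pixel r from the principal point sees the ray r / f radians off the axis. A picture is of the moment at which its call begins. There is no depth.
- sign_off(): hands the job in; it is judged then, once.
The state is a dict: "time": time; "q": joint angles; "joint_velocities": joint speeds; "effort": joint torques, N m; "tcp_pos": TCP position; "ee_rot": TCP orientation; "force": force on the tool from outside, world axes, zero at the start; "torque": the same for the moment, N m; "gripper_width": finger opening in mm; "grip_force": force on a finger pad.
Only numpy, scipy, OpenCV 4.12 (cv2) and the standard library are available. Lean on these libraries where they do the work, as an engineer would, in place of code of your own. Each camera call takes 0.05 s, during which the arm holds its last target. There are 200 camera calls.

TASK

Using a fingertip, push the pointer of the porch-light timer clockwise, click by click, until it has clicked into place at the green stud, without going past it. Then press the blue button beside the dial all the way down and let it come up again. Only touch and push, gently: do not pinch or force the pointer, and leave everything else on the sill where it is.

Things in the scene. Friction and masses are not known exactly. Their poses are not given: they have to be found in the camera images.
- timer: white plastic porch-light timer, screwed to the sill: a box 215 (x) x 180 (y) x 50 mm high. Origin on the sill under the dial's axis, z up; the box runs from x = -130 to +85 mm, y = -90 to +90 mm. A round grey face, radius 78 mm, lies on it about the dial's axis, its surface 53 mm above the sill
- axis (a point): the dial's axis at the surface of the grey face; its axes are parallel to the timer's
- dial (a joint): black selector's angle about the vertical through axis, 0 to 3.665 rad, growing clockwise from above; starts between 0 and 1.2. Eight click positions 0.5236 (30 deg) apart from 0 on, ticked white. The pointer lies at 105 deg minus this value, counterclockwise from the timer's x axis. Past halfway between two positions it snaps into the next and stays. Turning takes up to 0.1 N m
- pointer_end (a point): outer end of the black pointer with a yellow stripe on its top: a bar 12 mm wide that reaches from the axis to this point 54 mm out, from 2 to 24 mm above the face (this point is 13 mm above it). Around the axis is a round hub of radius 19 mm, 25 mm high
- pointer_aim (a point): the point 68 mm out from the axis in the pointer's direction, on the circle of the studs (14 mm beyond the pointer's end); it turns with the pointer
- green_stud: flat bright green stud, 19 mm across, 3 mm high, fixed on the face 68 mm from the axis; origin at the centre of its underside. It sits at one of the click positions 3, 4, 5 or 6 (joint values 1.571, 2.094, 2.618 or 3.142), three white studs at the others
- place3 (a point): stud place at click position 3 (dial 1.571), on the face, 68 mm from the axis
- place4 (a point): stud place at click position 4 (dial 2.094)
- place5 (a point): stud place at click position 5 (dial 2.618)
- place6 (a point): stud place at click position 6 (dial 3.142)
- set_button (a joint): travel of the round blue push button: 0 up, 0.006 m fully down; sprung, 5 N holds it fully down, comes up by itself
- set_button_top (a point): centre of the top of the blue button, 26 mm across, standing 68 to 72 mm above the sill in a grey collar 42 mm across and 62 mm high; 100 mm from the dial's axis along the timer's -x
- mug: blue enamel mug of pens, 80 mm across, 85 mm high (pens to 145 mm), loose, to the left; origin under its centre. Leave alone
- spring_clip: grey spring clip, 55 x 22 x 25 mm, loose, beyond the timer; origin under its centre. Leave alone
- glasses_case: black hard glasses case, 160 x 62 x 42 mm, loose, right of the timer; origin under its centre. Leave alone
- phone_stand: orange phone stand, 85 x 75 mm, 100 mm high, loose, left of the timer; origin under its centre. Leave alone
- key_ring: steel key ring with a brass key, 45 mm long, loose round an upright wooden peg 90 mm high on a round foot, to the right; origin on the ring's axis. Leave alone

How it is judged (in metres and radians):
On the way, in this order (a step that is already met when the one before it is completed fails the run):
1. the pointer has clicked into place at the green stud and is still (horizontal distance between pointer_aim and green_stud below 0.008 m and velocity of joint dial between -0.3 and 0.3 rad/s), for 0.2 s.
2. the blue button is pressed all the way down (value of joint set_button above 0.005 m), for 0.05 s.
3. the blue button has come up again (value of joint set_button below 0.001 m), for 0.1 s.
At the end, for the whole second after the job is handed in: The pointer rests at the green stud (its aim point within 8 mm of the stud's centre, about 7 deg; the clicks are 30 deg apart), the blue button is up (within 1 mm), and mug, clip, glasses case, phone stand and key ring are within 20 mm of where they stood (horizontal distance between pointer_aim and green_stud below 0.008 m and velocity of joint dial between -0.1 and 0.1 rad/s and value of joint set_button below 0.001 m and distance of each of mug, spring_clip, glasses_case, phone_stand, key_ring from where it was at the start of the episode below 0.02 m); the robot touches nothing.
It fails at once if the pointer goes more than 20 deg past the green stud ((horizontal distance between green_stud and place3 below 0.01 m and value of joint dial above 1.921 rad) or (horizontal distance between green_stud and place4 below 0.01 m and value of joint dial above 2.444 rad) or (horizontal distance between green_stud and place5 below 0.01 m and value of joint dial above 2.968 rad) or (horizontal distance between green_stud and place6 below 0.01 m and value of joint dial above 3.492 rad)).
It fails at once if the blue button is pressed (3 mm) while the pointer is not at the green stud (value of joint set_button above 0.003 m and horizontal distance between pointer_aim and green_stud above 0.012 m).
It fails at once if the timer's parts are pinched or pressed with more than 35 N (contact force between the fingers and timer above 35 N).
It fails at once if something else on the sill is lifted or moved 20 mm or more (distance of any of mug, spring_clip, glasses_case, phone_stand, key_ring from where it was at the start of the episode above 0.02 m).
It also fails if it takes over 64 s, if anything falls off the work surface, if the arm or the gripper's body presses on something with over 40 N, if the wrist force passes 120 N, or if a joint passes its speed limit or range.

## Working session

There is one attempt and no reset: what is moved stays moved. The work goes in short steps, Python scripts to look and compute and a tool call to move; the robot and the scene stay as the last step left them, time stands still between calls to the robot, and variables do not carry over. Pictures are saved under pics/ and viewed, at most 10 in all, crops included, and the job is handed in when it is done.

```bash
ls; mkdir -p pics
```

Run:
```python
from rig import robot, eyes, sign_off
import cv2,numpy as np
s=robot.state();print(s['time'],s['tcp_pos'],s['ee_rot'],s['gripper_width'])
ims=[]
for n in("scene","side","wrist"):
    c=eyes.camera(n);cv2.imwrite(f"pics/{n}0.png",c['pixels'][:,:,::-1]);ims.append(c['pixels'][:,:,::-1])
    np.save(f"pics/{n}0.npy",c,allow_pickle=True)
    print(n,c['fx'],c['cx'],c['cy'],c['position'],np.round(c['rotation'],3).tolist(),[k for k in c])
cv2.imwrite("pics/all0.png",cv2.resize(np.vstack([np.hstack(ims[:2]),np.hstack([ims[2],ims[2]*0])]),(800,600)))
```

```text
pics
rig.py
0.0 [ 153.29052023 -605.66505389  228.05418277] [-3.14044992e+00 -1.14180254e-04  2.47823575e-01] 95.27750082093701
scene 479.56268305409407 260.8468679442492 192.07512310679328 [1029.19182258 -725.70956889 1371.72577045] [0.583, 0.003, 0.535] ['pixels', 'fx', 'fy', 'cx', 'cy', 'position', 'rotation']
side 472.23159338212554 247.67226117332507 195.88641262949233 [   24.06137677 -1200.63546064   811.83421016] [1.06, -0.002, -0.453] ['pixels', 'fx', 'fy', 'cx', 'cy', 'position', 'rotation']
wrist 297.3186396354542 251.5892494008227 194.10752894927344 [ 226.33163416 -587.56207494  382.97636641] [-0.271, 0.0, -1.324] ['pixels', 'fx', 'fy', 'cx', 'cy', 'position', 'rotation']
```

View pics/all0.png

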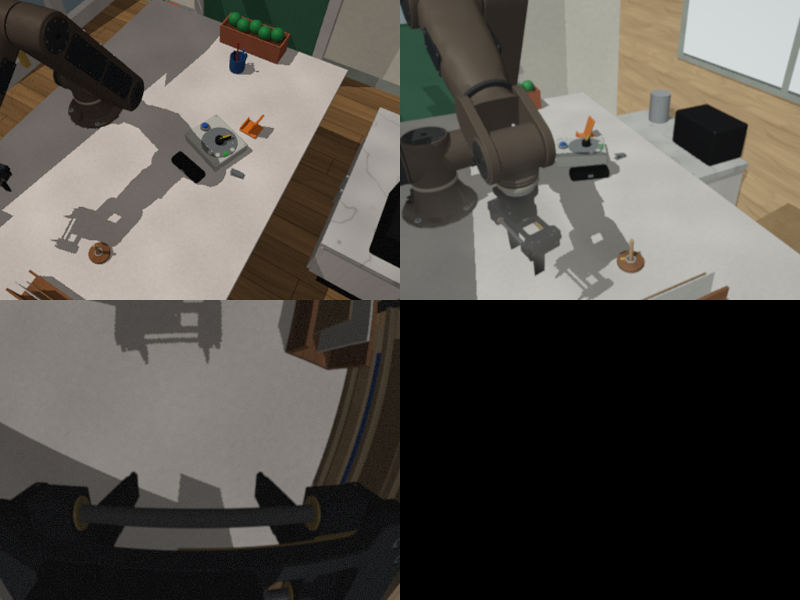

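Scene view: the timer is at about (278,180) full-res, with the orange stand to its right and the black case below left. Next I'll crop both views and localise with masks.

Create h.py:
```python
import numpy as np,cv2
from scipy.spatial.transform import Rotation as R
def rays(c,uv,fish=False):
    uv=np.atleast_2d(uv).astype(float);x=(uv[:,0]-c['cx'])/c['fx'];y=(uv[:,1]-c['cy'])/c['fy']
    if fish:
        r=np.hypot(x,y)+1e-12;d=np.c_[np.sin(r)*x/r,-np.sin(r)*y/r,-np.cos(r)]
    else: d=np.c_[x,-y,-np.ones_like(x)]
    rot=np.array(c['rotation'])
    M=rot if rot.shape==(3,3) else R.from_euler('xyz',rot).as_matrix()
    return d@M.T
def plane(c,uv,z,fish=False):
    d=rays(c,uv,fish);p=np.array(c['position']);return p+d*((z-p[2])/d[:,2])[:,None]
def tri(c1,u1,c2,u2,f1=False,f2=False):
    p,q=np.array(c1['position']),np.array(c2['position']);a=rays(c1,u1,f1)[0];b=rays(c2,u2,f2)[0]
    s=np.linalg.lstsq(np.c_[a,-b],q-p,rcond=None)[0];A=p+a*s[0];B=q+b*s[1]
    return (A+B)/2,np.linalg.norm(A-B)
def blobs(c,lo,hi,roi=None,amin=6):
    h=cv2.cvtColor(c['pixels'],cv2.COLOR_RGB2HSV);m=cv2.inRange(h,lo,hi)
    if roi: k=np.zeros_like(m);k[roi[1]:roi[3],roi[0]:roi[2]]=1;m*=k
    n,_,s,ce=cv2.connectedComponentsWithStats(m)
    return [(int(s[i][4]),*np.round(ce[i],1)) for i in range(1,n) if s[i][4]>=amin]
def load(n): return np.load(f'pics/{n}.npy',allow_pickle=True).item()
```

Run:
```python
from h import *
s,d=load('scene0'),load('side0')
for c,roi in((s,(225,135,330,230)),(d,(190,155,280,215))):
    for nm,lo,hi in(('green',(45,90,60),(80,255,255)),('yellow',(22,120,100),(35,255,255)),('blue',(98,120,60),(125,255,255)),('orange',(5,150,100),(18,255,255))):
        b=blobs(c,lo,hi,roi);print(nm,b,[plane(c,x[1:],{'green':56,'yellow':77,'blue':72,'orange':50}[nm]).round(0).tolist() for x in b])
a=s['pixels'][135:225,225:345,::-1];b=d['pixels'][150:240,190:310,::-1]
cv2.imwrite('pics/crop0.png',np.hstack([cv2.resize(x,(400,300),interpolation=2)for x in(a,b)]))
```

```text
green [(26, np.float64(288.8), np.float64(196.7))] [[[671.0, 50.0, 56.0]]]
yellow [(25, np.float64(289.6), np.float64(173.9))] [[[636.0, 118.0, 77.0]]]
blue [(39, np.float64(261.8), np.float64(160.0))] [[[525.0, 124.0, 72.0]]]
orange [(353, np.float64(320.0), np.float64(164.2))] [[[698.0, 225.0, 50.0]]]
green [(15, np.float64(257.3), np.float64(187.3))] [[[671.0, 50.0, 56.0]]]
yellow [(14, np.float64(239.5), np.float64(176.2))] [[[634.0, 114.0, 77.0]]]
blue [(25, np.float64(208.4), np.float64(183.8))] [[[521.0, 117.0, 72.0]]]
orange [(216, np.float64(239.4), np.float64(166.6))] [[[690.0, 234.0, 50.0]]]
```

View pics/crop0.png

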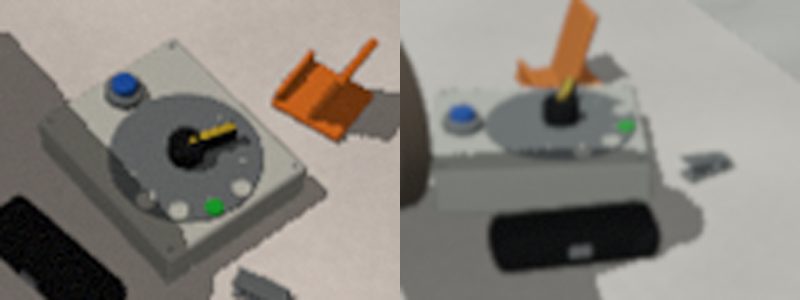

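The green stud is the second clockwise, so place4. My estimate of the axis is about (617,88), with timer yaw around -19° and the pointer at click 1. I'll move the wrist camera over the timer with the fingers closed.

Request:
{"method": "nudge_tcp", "body": {"motion": "20,-18,0,0,0,0 | 50,-45,0,0,0,0 | 80,-72,0,0,0,0 | 110,-99,0,0,0,0 | 140,-126,0,0,0,0 | 170,-153,0,0,0,0 | 200,-180,0,0,0,0 | 230,-207,0,0,0,0", "aperture": 0}}

```text
time: 0.82
tcp_pos: [326.1, -347.1, 228.6]
ee_rot: [3.142, -0.0, 0.247]
force: [1.0, -0.4, 0.9]
gripper_width: 46.9
grip_force: 0.0
```

Request:
{"method": "nudge_tcp", "body": {"motion": "30,-27,0,0,0,0 | 60,-54,0,0,0,0 | 90,-81,0,0,0,0 | 120,-108,0,0,0,0 | 150,-135,0,0,0,0 | 180,-162,0,0,0,0 | 210,-189,0,0,0,0 | 230,-208,0,0,0,0"}}

```text
time: 1.48
tcp_pos: [498.8, -88.0, 228.6]
ee_rot: [-3.142, -0.0, 0.249]
force: [-0.3, 0.1, -0.6]
gripper_width: 0.5
grip_force: 0.0
```

Request:
{"method": "nudge_tcp", "body": {"motion": "25,-22,0,0,0,-0.1 | 50,-45,0,0,0,-0.2 | 75,-67,0,0,0,-0.3 | 100,-90,0,0,0,-0.4 | 115,-105,0,0,0,-0.5 | 115,-105,0,0,0,-0.6 | 115,-105,0,0,0,-0.7 | 115,-105,0,0,0,-0.72"}}

```text
time: 2.15
tcp_pos: [583.2, 39.8, 228.2]
ee_rot: [-3.141, 0.0, 0.973]
force: [-0.4, -0.3, -0.2]
gripper_width: 0.6
grip_force: 0.0
```

Run:
```python
from h import *
from rig import robot, eyes, sign_off
print(robot.state()['q'])
for n in('wrist','scene','side'):
    c=eyes.camera(n);np.save(f'pics/{n}1.npy',c,allow_pickle=True)
    if n=='wrist': cv2.imwrite('pics/w1.png',c['pixels'][:,:,::-1])
```

```text
[-4.48661325e-02  4.34033747e-01  1.66103599e+00 -1.22253080e-04
  1.04730259e+00  5.52555421e-01]
```

View pics/w1.png

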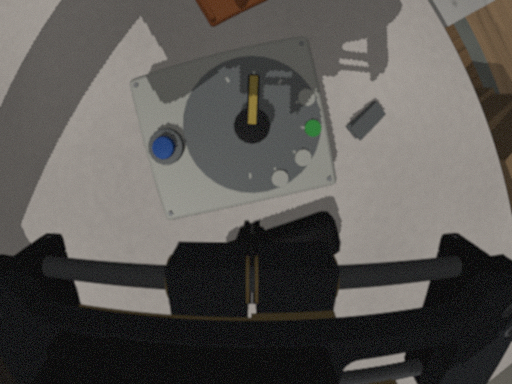

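The wrist view shows the hub at (252,123), the pointer stripe at (253,100), the green stud at (313,128) and the blue button at (163,147). The white studs are at (308,97), (303,158) and (280,178), which confirms place4.

Run:
```python
from h import *
w,s,d=load('wrist1'),load('scene0'),load('side0')
C={'green':((45,90,60),(80,255,255),56),'blue':((98,120,60),(125,255,255),72),'yellow':((20,100,60),(35,255,255),77)}
P={}
for n,(lo,hi,z) in C.items():
    b=max(blobs(w,lo,hi,(120,60,340,200)));P[n]=plane(w,b[1:],z,True)[0]
    print(n,b,P[n].round(1))
    for c,roi in((s,(225,135,330,230)),(d,(190,155,280,215))):
        q=max(blobs(c,lo,hi,roi));t,e=tri(w,b[1:],c,q[1:],True);print('  tri',t.round(1),round(e,1))
# studs + face circle fit
wh=[plane(w,u,56,True)[0] for u in((308,97),(303,158),(280,178))]
g=P['green']
pts=np.array([wh[0],g,wh[1],wh[2]])[:,:2]
from scipy.optimize import least_squares
# axis x,y, timer yaw from studs (rough) green & blue
def f(p):
    a=p[:2];e=lambda t:np.array([np.cos(t+p[2]),np.sin(t+p[2])])
    r=[(a+68*e(np.radians(105-30*k))-pts[i])*(1 if k==4 else .4) for i,k in enumerate((3,4,5,6))]
    r.append(a-100*e(0)-P['blue'][:2]);return np.concatenate(r)
o=least_squares(f,[617,88,-.34]);print(o.x,np.degrees(o.x[2]),o.fun.round(1))
# stripe direction by PCA on plane
m=cv2.inRange(cv2.cvtColor(w['pixels'],cv2.COLOR_RGB2HSV),*C['yellow'][:2]);m[:60]=0;m[200:]=0;m[:,:230]=0;m[:,280:]=0
v,u=np.nonzero(m);q=plane(w,np.c_[u,v],77,True)[:,:2];k=q-q.mean(0);V=np.linalg.svd(k)[2][0];pr=k@V
print('stripe ends',q[pr.argmin()],q[pr.argmax()],np.degrees(np.arctan2(V[1],V[0])),'timer-frame ang',np.degrees(np.arctan2(*(q.mean(0)-o.x[:2])[::-1])-o.x[2]))
```

```text
green (222, np.float64(312.4), np.float64(127.7)) [672.9  51.7  56. ]
  tri [672.1  51.2  55.5] 1.9
  tri [672.4  51.8  55. ] 1.4
blue (380, np.float64(162.8), np.float64(147.1)) [527.3 127.7  72. ]
  tri [524.3 128.1  66.3] 2.3
  tri [525.  128.4  65.6] 0.5
yellow (447, np.float64(252.4), np.float64(100.8)) [633.6 112.   77. ]
  tri [636.1 113.2  83.7] 6.1
  tri [633.1 112.2  77.7] 0.9
[ 6.19267092e+02  9.15238493e+01 -3.76492869e-01] -21.571452403183077 [-0.3  0.3  1.  -0.7  0.3  0.1  0.  -0.  -1.   0.6]
stripe ends [650.79747086 132.67071995] [617.25037227  94.22679004] -126.66014838358386 timer-frame ang 76.66053142647716
```

Run:
```python
import numpy as np
A=np.array([619.3,91.5]);y=.973;X=np.array([np.cos(y),np.sin(y)]);Y=np.array([np.sin(y),-np.cos(y)])
p0=np.array([619,141.5])
for a in(53.4,45,37,28,18,8,-2,-12,-22,-32):
    t=np.radians(a);b=t+np.pi/2-y;h=10*abs(np.cos(b))+12*abs(np.sin(b))
    p=A+38*np.array([np.cos(t),np.sin(t)])+(6+h)*np.array([-np.sin(t),np.cos(t)])
    d=p-p0;print(a,p.round(1),'tool from p0',(d@X).round(1),(d@Y).round(1))
```

```text
53.4 [627.2 133. ] tool from p0 -2.4 11.6
45 [632.3 132.3] tool from p0 -0.2 16.2
37 [637.3 130.8] tool from p0 1.4 21.1
28 [642.9 128.1] tool from p0 2.4 27.3
18 [648.8 123.8] tool from p0 2.1 34.6
8 [653.9 118.1] tool from p0 0.3 42.1
-2 [658. 111.] tool from p0 -3.2 49.4
-12 [660.6 103. ] tool from p0 -8.4 56.1
-22 [661.4  94.2] tool from p0 -15.2 61.6
-32 [660.3  85.3] tool from p0 -23.2 65.7
```

Request:
{"method": "nudge_tcp", "body": {"motion": "30,-8,0,0,0,0 | 60,-16,0,0,0,0 | 85,-23,0,0,0,0 | 104,-28,0,0,0,0 | 104,-28,35,0,0,0 | 104,-28,70,0,0,0 | 104,-28,100,0,0,0 | 104,-28,110,0,0,0"}}

```text
time: 2.97
tcp_pos: [617.4, 140.3, 114.6]
ee_rot: [-3.137, 0.004, 0.965]
force: [-0.5, -0.5, -0.3]
gripper_width: 0.5
grip_force: 0.0
```

Request:
{"method": "nudge_tcp", "body": {"motion": "0,0,12,0,0,0 | 0,0,24,0,0,0 | 0,0,34,0,0,0 | 0,0,41,0,0,0 | 0,0,41,0,0,0"}}

```text
time: 3.38
tcp_pos: [618.9, 140.6, 76.8]
ee_rot: [-3.141, 0.001, 0.967]
force: [-0.4, 1.1, -0.8]
gripper_width: 0.4
grip_force: 0.0
```

Run:
```python
from h import *
from rig import robot, eyes, sign_off
o=[]
for n,(x,y) in(('wrist',(130,40)),('scene',(225,110))):
    c=eyes.camera(n)['pixels'][:,:,::-1];o.append(cv2.resize(c if n=='wrist' else c[110:215,220:360],(400,300)))
cv2.imwrite('pics/c2.png',np.hstack(o))
```

```text
(no output)
```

View pics/c2.png

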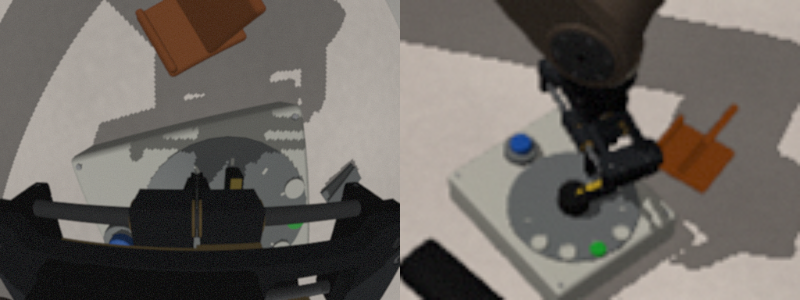

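In the wrist view the fingertips (197,240) stand just on the counterclockwise side of the pointer (235,183), and there is no contact. Now the first click.

Request:
{"method": "nudge_tcp", "body": {"motion": "-1,5,0,0,0,0 | -2,10,0,0,0,0 | -1,14,0,0,0,0 | 0,17,0,0,0,0 | 1,20,0,0,0,0 | 2,23,0,0,0,0 | 2,26,0,0,0,0 | 2,27,0,0,0,0"}}

```text
time: 4.15
tcp_pos: [643.3, 126.8, 77.6]
ee_rot: [3.141, -0.0, 0.968]
force: [0.1, -0.6, 0.5]
gripper_width: 0.6
grip_force: 0.0
```

Request:
{"method": "nudge_tcp", "body": {"motion": "0,0,0,0,0,0 | 0,0,0,0,0,0"}}

```text
time: 4.32
tcp_pos: [642.6, 127.0, 77.6]
ee_rot: [3.141, -0.0, 0.968]
force: [0.3, 0.3, -0.6]
gripper_width: 0.4
grip_force: 0.0
```

Create look.py:
```python
from h import *
from rig import robot, eyes, sign_off
import sys
for n,roi in(('scene',(255,150,320,215)),('side',(215,160,275,200)),('wrist',(130,60,340,260))):
    c=eyes.camera(n);b=blobs(c,(20,100,60),(35,255,255),roi)
    for k in b:
        if k[0]<5: continue
        p=plane(c,k[1:],77,n=='wrist')[0,:2]-[619.3,91.5]
        print(n,k[0],k[1:],p.round(1),'alpha',np.degrees(np.arctan2(p[1],p[0])).round(1))
    if len(sys.argv)>1 and n!='wrist':
        r=c['pixels'][roi[1]-20:roi[3]+15,roi[0]-30:roi[2]+30,::-1];cv2.imwrite(f'pics/{sys.argv[1]}_{n}.png',cv2.resize(r,None,fx=5,fy=5))
```

```bash
python3 look.py a
```

```text
scene 38 (np.float64(288.1), np.float64(177.7)) [19.9 10.7] alpha 28.4
side 34 (np.float64(242.7), np.float64(177.0)) [22.3 12.2] alpha 28.8
```

One click made: the pointer is now at about 28°, nominally 23°. Now the next click.

Request:
{"method": "nudge_tcp", "body": {"motion": "0,4,0,0,0,0 | 0,8,0,0,0,0 | -1,12,0,0,0,0 | -2,15,0,0,0,0 | -3,18,0,0,0,0 | -4,20,0,0,0,0 | -5,22,0,0,0,0 | -5,22,0,0,0,0"}}

```text
time: 5.13
tcp_pos: [658.1, 110.0, 77.7]
ee_rot: [3.141, -0.0, 0.967]
force: [-1.0, -0.0, -0.1]
gripper_width: 0.5
grip_force: 0.0
```

Request:
{"method": "nudge_tcp", "body": {"motion": "0,0,0,0,0,0 | 0,0,0,0,0,0"}}

```text
time: 5.3
tcp_pos: [657.8, 110.5, 77.6]
ee_rot: [3.141, 0.0, 0.968]
force: [0.3, 0.7, -0.3]
gripper_width: 0.2
grip_force: 0.0
```

```bash
python3 look.py b
```

```text
scene 46 (np.float64(287.8), np.float64(181.2)) [25.8 -2.1] alpha -4.6
side 38 (np.float64(245.6), np.float64(178.6)) [26.  -2.9] alpha -6.3
```

It's at click 3 (-6°). The last click stops about 6° short of the stud so that it snaps in by itself.

Request:
{"method": "nudge_tcp", "body": {"motion": "-2,3,0,0,0,0 | -4,6,0,0,0,0 | -7,9,0,0,0,0 | -10,11,0,0,0,0 | -13,13,0,0,0,0 | -16,14,0,0,0,0 | -18,15.5,0,0,0,0 | -18,15.5,0,0,0,0"}}

```text
time: 6.12
tcp_pos: [660.4, 86.2, 77.7]
ee_rot: [3.141, 0.0, 0.967]
force: [-0.2, -0.2, 0.4]
gripper_width: 0.1
grip_force: 0.0
```

Request:
{"method": "nudge_tcp", "body": {"motion": "0,0,0,0,0,0 | 0,0,0,0,0,0 | 0,0,0,0,0,0 | 0,0,0,0,0,0"}}

```text
time: 6.45
tcp_pos: [660.4, 87.1, 77.6]
ee_rot: [3.141, 0.0, 0.968]
force: [-0.6, 0.0, -0.2]
gripper_width: 0.4
grip_force: 0.0
```

```bash
python3 look.py c
```

```text
scene 41 (np.float64(284.5), np.float64(183.8)) [ 21.5 -16.6] alpha -37.7
side 48 (np.float64(246.1), np.float64(180.5)) [ 21.5 -16.3] alpha -37.2
```

View pics/c_scene.png

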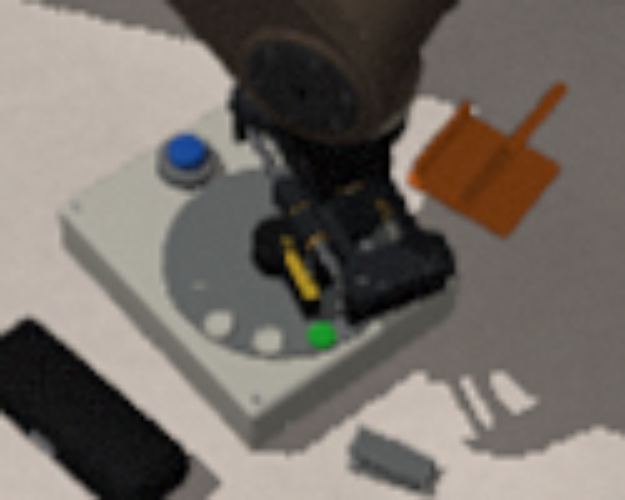

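The stripe lies at -37° and points at the green stud at (320,335) in the crop, so it has clicked in. I'll back off, lift and go over the button.

Request:
{"method": "nudge_tcp", "body": {"motion": "4,0,0,0,0,0 | 5,0,-15,0,0,0 | 5,0,-35,0,0,0 | -5,-30,-40,0,0,0 | -16,-60,-40,0,0,0 | -27,-90,-40,0,0,0 | -37,-120,-40,0,0,0 | -42,-134,-40,0,0,0"}}

```text
time: 7.27
tcp_pos: [522.9, 129.2, 117.8]
ee_rot: [-3.14, 0.001, 0.969]
force: [0.6, 1.3, -0.4]
gripper_width: 0.3
grip_force: 0.0
```

Request:
{"method": "nudge_tcp", "body": {"motion": "0,0,8,0,0,0 | 0,0,16,0,0,0 | 0,0,22,0,0,0 | 0,0,22,0,0,0"}}

```text
time: 7.6
tcp_pos: [526.6, 128.0, 93.9]
ee_rot: [-3.14, 0.001, 0.967]
force: [0.0, -0.5, -1.2]
gripper_width: 0.1
grip_force: 0.0
```

```bash
python3 look.py d
```

```text
scene 34 (np.float64(284.9), np.float64(184.8)) [ 24.6 -19.4] alpha -38.3
side 32 (np.float64(246.5), np.float64(180.8)) [ 21.7 -18.8] alpha -40.9
```

View pics/d_scene.png

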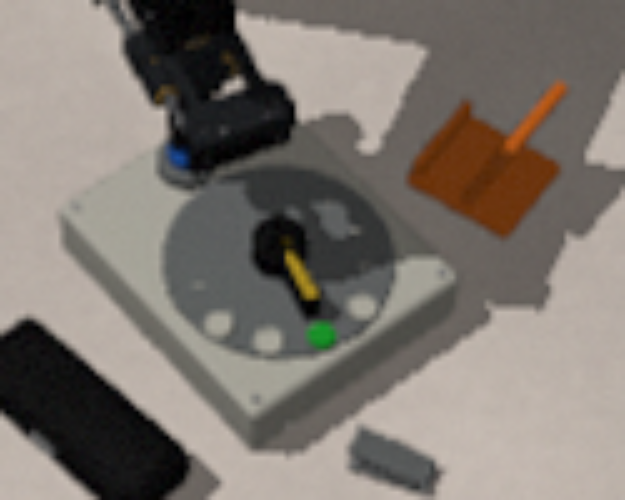

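The pointer points straight at the green stud, and the fingers stand over the button at about 8 mm clearance. I'll press in small steps and watch the force.

Request:
{"method": "nudge_tcp", "body": {"motion": "0,0,3,0,0,0 | 0,0,6,0,0,0 | 0,0,9,0,0,0 | 0,0,11,0,0,0 | 0,0,11,0,0,0"}}

```text
time: 8.17
tcp_pos: [526.3, 128.2, 84.4]
ee_rot: [3.141, 0.0, 0.968]
force: [-0.0, -0.5, 2.5]
gripper_width: 0.4
grip_force: 1.2
```

Request:
{"method": "nudge_tcp", "body": {"motion": "0,0,1,0,0,0 | 0,0,2,0,0,0 | 0,0,2,0,0,0"}}

```text
time: 8.42
tcp_pos: [526.3, 128.2, 82.7]
ee_rot: [3.141, -0.0, 0.968]
force: [-0.1, -0.7, 3.1]
gripper_width: 0.5
grip_force: 1.7
```

Request:
{"method": "nudge_tcp", "body": {"motion": "0,0,1,0,0,0 | 0,0,2,0,0,0 | 0,0,2,0,0,0"}}

```text
time: 8.67
tcp_pos: [526.3, 128.3, 80.6]
ee_rot: [3.141, -0.0, 0.968]
force: [0.3, -1.2, 4.8]
gripper_width: 0.4
grip_force: 2.3
```

Request:
{"method": "nudge_tcp", "body": {"motion": "0,0,0.7,0,0,0 | 0,0,0.7,0,0,0 | 0,0,0.7,0,0,0"}}

```text
time: 8.92
tcp_pos: [526.3, 128.2, 80.3]
ee_rot: [3.141, -0.0, 0.968]
force: [-0.1, -2.3, 8.2]
gripper_width: 0.5
grip_force: 4.0
```

The force rose to 8 N and the travel has stopped, so the button is bottomed. Now release and retreat upwards.

Request:
{"method": "nudge_tcp", "body": {"motion": "0,0,0.4,0,0,0 | 0,0,-3,0,0,0 | 0,0,-10,0,0,0 | 0,0,-30,0,0,0 | 0,0,-60,0,0,0 | 0,0,-80,0,0,0 | 0,0,-80,0,0,0 | 0,0,-80,0,0,0"}}

```text
time: 9.58
tcp_pos: [526.2, 128.4, 160.7]
ee_rot: [3.141, -0.001, 0.968]
force: [-0.1, -0.1, -0.4]
gripper_width: 0.4
grip_force: 0.0
```

Request:
{"method": "nudge_tcp", "body": {"motion": "0,0,0,0,0,0 | 0,0,0,0,0,0 | 0,0,0,0,0,0"}}

```text
time: 9.83
tcp_pos: [525.7, 128.3, 158.9]
ee_rot: [-3.14, 0.001, 0.968]
force: [-0.2, -0.1, -0.3]
gripper_width: 0.2
grip_force: 0.0
```

```bash
python3 look.py e
```

Run:
```python
from h import *
from rig import robot, eyes, sign_off
s=load('scene0');n=eyes.camera('scene')
o=[cv2.resize(c['pixels'][110:230,210:360,::-1],(400,320)) for c in(s,n)]
cv2.imwrite('pics/end.png',np.hstack(o))
```

```text
scene 39 (np.float64(284.6), np.float64(183.9)) [ 22.  -16.8] alpha -37.4
side 40 (np.float64(245.6), np.float64(180.6)) [ 19.6 -16.2] alpha -39.5
```

View pics/end.png

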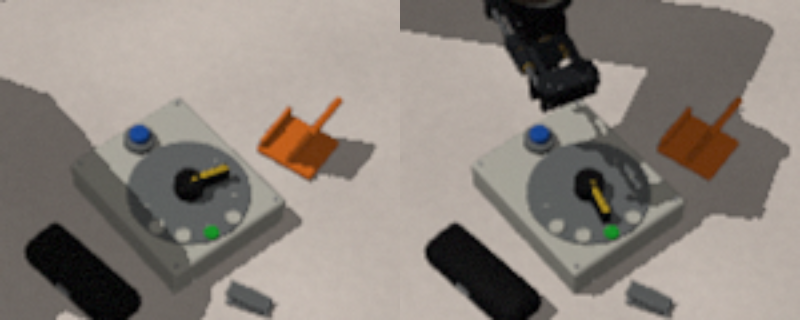

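The pointer is at the green stud, the button (540,133) is up, the other objects haven't moved and the gripper is clear.

```bash
python3 -c "
from rig import robot, eyes, sign_off
print(sign_off())"
```

```text
the job is handed in; nothing more can be done
None
```

The pointer was pushed three clicks and rests at the green stud, the blue button was pressed all the way down (8 N) and came back up, nothing else on the sill visibly moved, and the job is handed in; no verdict was returned.

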